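# Slide the sample carrier out over the reader bar

## Robot

A 6-joint arm with a two-finger parallel gripper is mounted at the origin on the work surface. World frame = base frame: x ahead of the robot, y to its left, z up, the work surface at z = 0. Lengths are in mm, angles in rad, forces in N, time in s.
With the tool pointing down it reaches from about 275 to 725 mm from the base axis. Payload 15.9 kg.
Tool frame: the origin (TCP) lies on the centre line of the jaws, within the pads' length; the fingertips stand 17 mm ahead of it and the grasp point (between the pads) lies 2 mm behind it; z points along the fingers, x is the direction in which the jaws open and shut, and the axes are right-handed (so a half turn about z gives the same grasp; the last joint's range is limited). The gripper opens to 85 mm and grips with 20 to 120 N. Pads are 22 mm wide; open, the fingers measure 114 mm over their backs; the gripper's body (76 mm by 85 mm) begins 54 mm behind the grasp point. The pads swing forward as they close: fully open they stand 13 mm farther back than shut.
Start: joints at [-1.333, 0.213, -0.034, 1.323, 0, 1.571], TCP at [117.777, -485.916, 248.306] pointing down, gripper open.
Joint ranges: [-2.98, 2.98], [-0.74, 1.72], [-1.14, 1.35], [-2.1, 2.04], [-1.57, 1.44], [-3.14, 3.14]. Speed limits (rad/s): [1.89, 1.89, 2.39, 2.57, 3.14, 3.14].

## Interface

Orientations are given as a rotation vector (axis times angle).
In Python, from cell import get_obs, optics, ticket, models gives the robot as it stands. The module is installed in compiled form; this text tells all that it offers.
- The arm moves only by the shell command python3 -m jog 'ROWS'. ROWS is a JSON object of lists of equal length, an entry for each row: "slide": the shift along the world's x, y, z in m, a list of three; "turn": the turn, a rotation vector about the world's x, y, z in degrees, a list of three; "fingers": the opening, from 0 (shut) to 1 (fully open). In form: {"slide": [[x, y, z], ...], "turn": [[ax, ay, az], ...], "fingers": [fingers, ...]}. A call has 1 to 10 rows; each row shifts and turns the commanded pose from where the row before left it; what a row does not reach is not made up. A row lasts 1/8 s, in which the tool goes at most 62.5 mm and 10.7 degrees, less where a joint would pass 70% of its speed; a pose out of reach is approached as far as the arm can. A call with a gripper value outside its range is refused whole. The fingers move at their own pace and stop on an object; the grip force is fixed at half the most. Time passes only in rows, so rows that do not move let the fingers close. It gives the time, the measured TCP pose, the force and the opening at its end, in the units of the state.
- get_obs(): the state, without advancing time (a new reading comes with each control period).
- optics.capture(name): name is "scene" or "side" or "wrist"; returns the picture (384x512x3 uint8, red, green, blue); there is no depth.
- optics.camera_info(name): a dict with "intrinsics" (3x3 intrinsics, pixels), "k1" (the pictures are not rectified: a ray, as slopes to the right and down, at radius r is drawn at 1 + k1 r^2 times it, then the intrinsics apply), "world_from_camera" (4x4, takes a point from camera to world coordinates). Camera axes: x right, y down, z forward; pixel columns grow to the right and rows downward; lengths in mm; the calibration is good to about 2 mm. A picture is of the moment at which its call begins: read the wrist's pose just before it. camera_info takes no time and is no camera call; for the wrist camera it gives the pose at the moment of the call.
- ticket.close_job(): hands the job in, once; it reports no verdict.
Trained networks look in the newest picture that a camera, given by its name, has taken for a name from the list of things; names that differ only in an ending like _2 or _b are one class to them, and where a whole thing is asked for, a point or a joint stands for the part that bears it (a point fixed in the world has none). Each returns a list of dicts, best first, with "p" (0 to 1); they miss things now and then, are a little off and sometimes report something else, mostly with a low value. They report only what shows in the picture. A call takes as long as a camera call.
- models.recognise(query, camera): "position" ([column, row] as shares, 0 to 1, of the picture: columns of its width, rows of its height, amid what is visible of it).
The state is a dict: "clock": time; "joint_pos": joint angles; "dq": joint speeds; "effort": joint torques, N m; "position": TCP position; "tcp_rot": TCP orientation; "ft_force": force on the tool from outside, world axes, zero at the start; "moment": the same for the moment, N m; "finger_gap": finger opening in mm.
Only numpy, scipy, OpenCV 4.12 (cv2) and the standard library are available. Lean on these libraries where they do the work, as an engineer would, in place of code of your own. Each camera call takes 0.05 s, during which the arm holds its last target.

## Task

With the fingertips, slide the flat metal carrier along the grey riser, fragment end first, until the black line scribed across it lies right over the riser's edge above the reader bar and parallel to that edge, so that just the end with the pottery fragment sticks out over the bar. Only push it: do not lift or tip the carrier, do not touch the fragment, which must ride along in its place, and leave the other objects where they are. Finish with the hand clear of everything.

Things in the scene. Friction and masses are not known exactly. Their poses are not given: they have to be found in the camera images.
- riser: Fixed, low grey riser block, 320 (its x) by 340 (its y) by 60 mm high, standing on the table; its flat top is 60 mm above the table. Origin at the centre of its underside. Its +x axis points out over the working edge, roughly to the robot's right (world -y), up to 25 degrees either way. A black reader bar (52 mm wide along x, 270 mm long along y, centred on the riser, 42 mm high, so its top is 18 mm lower than the riser's top) is fixed against the face below that edge.
- riser_edge (a point): Middle of the riser's straight working top edge (the one above the reader bar), at the height of the riser's top; same axes as the riser: x straight out over the bar, y along the edge.
- carrier: Loose flat aluminium plate 150 mm (its x) by 100 mm (its y) by 6 mm thick, about 0.2 to 0.3 kg, lying flat on the riser. Origin at the centre of its underside. Its +x end is the end with the line and the fragment and starts towards the working edge, up to 17 degrees out of square with it. With only the end beyond the line overhanging it stays flat; overhanging about 65 mm or more it tips over. It slides with ordinary dry friction and stops as soon as it is no longer pushed.
- carrier_line (a point): Middle of the thin black line scribed across the carrier's top from side to side, 45 mm from its +x end (30 mm from its centre); x of the carrier is square to the line.
- carrier_spot (a point): The fragment's place on the carrier's top: on its centre line, 52 mm from its centre towards +x (23 mm from the +x end).
- fragment: Loose terracotta pottery fragment, about 32 by 32 mm and 11 mm high, 30 g, lying on the carrier near its spot, between the line and the +x end. Origin at the centre of its underside. It rides along by friction if the carrier is pushed smoothly (below about 0.1 m/s).
- puck: Bystander: loose steel calibration weight with a knob, 34 mm across, 32 mm high, standing on the riser near its +y side. Origin under its centre.
- bottle: Bystander: loose clear water bottle, 62 mm across, 190 mm high, on the table. Origin under its centre.
- tape: Bystander: loose roll of tape lying flat on the table, 100 mm across, 24 mm high. Origin under its centre.
- analyser: Bystander: grey handheld analyser lying on the table, body 190 by 75 by 88 mm with a snout at -x and a round handle reaching 175 mm out to -y. Origin under the body's centre.

How it is judged:
By the outcome, as a careful person would: the job done as asked, in the order asked, and still so for the second after the job is handed in, with the robot touching nothing.
It also fails if it takes over 40 s, if anything falls off the work surface, if the arm or the gripper's body presses on something with over 40 N, if the wrist force passes 120 N, or if a joint passes its speed limit or range.

## Working session

There is one attempt and no reset: what is moved stays moved. The work goes in short steps, Python scripts to look and compute and a shell command to move; the robot and the scene stay as the last step left them, time stands still between calls to the robot, and variables do not carry over. Pictures are saved under pics/ and viewed, and the job is handed in when it is done.

```bash
mkdir -p pics; cat > h.py <<'E'
import numpy as np, cv2
from cell import get_obs, optics, ticket, models
def snap(n,fn):
    im=optics.capture(n); cv2.imwrite('pics/'+fn,cv2.resize(im[:,:,::-1],None,fx=1.5,fy=1.5,interpolation=cv2.INTER_CUBIC)); return im
def ray(n,px,info=None):
    i=info or optics.camera_info(n); K=np.array(i['intrinsics']);k=i['k1'];T=np.array(i['world_from_camera'])
    d=np.array([(px[0]-K[0,2])/K[0,0],(px[1]-K[1,2])/K[1,1]]); u=d.copy()
    for _ in range(20): u=d/(1+k*(u@u))
    return T[:3,3],T[:3,:3]@np.array([u[0],u[1],1])
def atz(n,px,z,info=None):
    o,d=ray(n,px,info); return o+d*(z-o[2])/d[2]
def proj(n,P,info=None):
    i=info or optics.camera_info(n); K=np.array(i['intrinsics']);k=i['k1'];T=np.array(i['world_from_camera'])
    c=T[:3,:3].T@(np.array(P)-T[:3,3]); u=c[:2]/c[2]; u=u*(1+k*(u@u)); return np.array([K[0,0]*u[0]+K[0,2],K[1,1]*u[1]+K[1,2]])
E
python3 - <<'E'
from h import *
np.set_printoptions(precision=2,suppress=True)
o=get_obs();print(o)
for n in ['scene','side','wrist']:
    snap(n,n+'0.png'); i=optics.camera_info(n); print(n,i['intrinsics'],i['k1'],i['world_from_camera'])
    for q in ['carrier','carrier_line','carrier_spot','fragment','riser_edge','puck','bottle','tape','analyser']:
        r=models.recognise(q,n)
        z={'carrier':63,'carrier_line':66,'carrier_spot':66,'fragment':71,'riser_edge':60,'puck':76,'bottle':95,'tape':12,'analyser':44}[q]
        for a in r[:2]: 
            px=np.array(a['position'])*[512,384]; print(n,q,round(a['p'],2),px,atz(n,px,z))
E
```

```text
{'clock': 0.0, 'joint_pos': array([-1.33,  0.21, -0.04,  1.32,  0.  ,  1.57]), 'dq': array([ 0., -0., -0.,  0.,  0., -0.]), 'effort': array([  0.  , -68.62,  48.71,   0.02,   0.  ,  -0.  ]), 'position': array([ 117.71, -485.61,  247.81]), 'tcp_rot': array([-2.47,  1.94,  0.  ]), 'ft_force': array([0.3 , 0.  , 0.52]), 'moment': array([-0.02, -0.  ,  0.03]), 'finger_gap': 85.08550280758372}
scene [[377.12   0.   255.5 ]
 [  0.   377.12 194.25]
 [  0.     0.     1.  ]] -0.12697424708631122 [[  -0.75    0.4    -0.52 1086.22]
 [   0.66    0.45   -0.61  646.64]
 [  -0.01   -0.8    -0.6   732.37]
 [   0.      0.      0.      1.  ]]
scene carrier 0.71 [257.89 198.68] [509.77 -10.25  63.  ]
scene carrier_line 0.66 [260.81 199.72] [509.28   2.    66.  ]
scene carrier_spot 0.92 [258.3  197.11] [506.46 -12.19  66.  ]
scene fragment 0.62 [250.68 186.32] [492.46 -62.84  71.  ]
scene riser_edge 0.78 [262.4  215.31] [547.91  51.98  60.  ]
scene riser_edge 0.54 [153.7  158.21] [ 625.44 -425.51   60.  ]
scene puck 0.46 [247.91 237.89] [647.26 107.91  76.  ]
scene puck 0.29 [252.62 186.7 ] [493.87 -52.
[... 673 characters left out ...]
fragment 0.61 [274.12 187.58] [490.22 -62.94  71.  ]
side fragment 0.57 [259.69 191.31] [510.6  -17.76  71.  ]
side riser_edge 0.64 [257.18 209.01] [466.95  37.32  60.  ]
side riser_edge 0.16 [256.82 196.3 ] [509.09  -3.21  60.  ]
side puck 0.51 [205.82 187.32] [643.95  92.97  76.  ]
side bottle 0.45 [259.12 190.12] [496.38  -1.18  95.  ]
side analyser 0.79 [312.88 127.8 ] [ 650.22 -457.53   44.  ]
wrist [[290.63   0.   254.11]
 [  0.   290.63 187.51]
 [  0.     0.     1.  ]] -0.04032472607648816 [[   0.24   -0.93   -0.29  191.15]
 [  -0.97   -0.22   -0.07 -467.53]
 [  -0.      0.3    -0.96  374.74]
 [   0.      0.      0.      1.  ]]
wrist tape 0.52 [227.12   5.61] [ 280.1  -415.11   12.  ]
```

View pics/scene0.png

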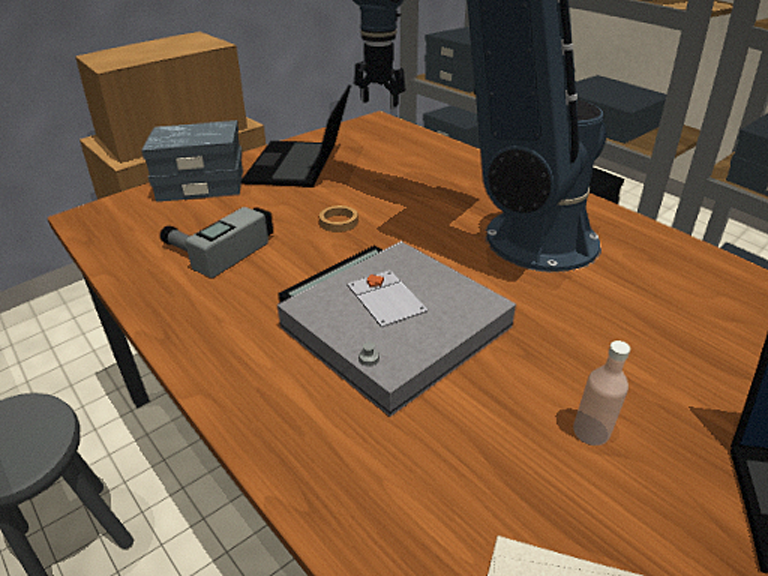

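View pics/side0.png

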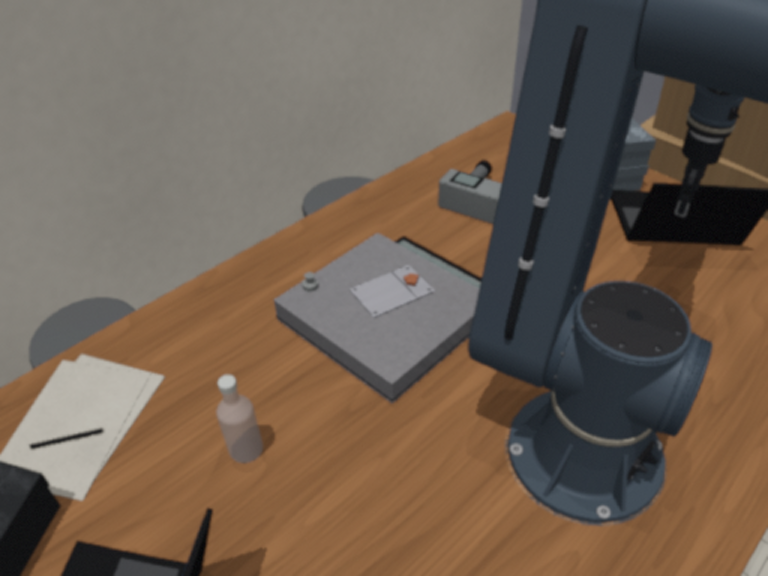

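The scene and side views show the riser near (500, 0), with the carrier on it (scene px ~388,298 of the 1.5x picture), the fragment at (375,280) near the working edge, the puck at (369,355) and the bar on the far left side. I'll zoom in to get corners.

```bash
python3 - <<'E'
from h import *
for n,(x0,y0,x1,y1) in {'scene':(180,155,350,280),'side':(180,150,340,270)}.items():
    im=optics.capture(n)[y0:y1,x0:x1,::-1]
    cv2.imwrite(f'pics/{n}_z.png',cv2.resize(im,None,fx=4.7,fy=4.7,interpolation=cv2.INTER_CUBIC))
E
```

```text
(no output)
```

View pics/scene_z.png

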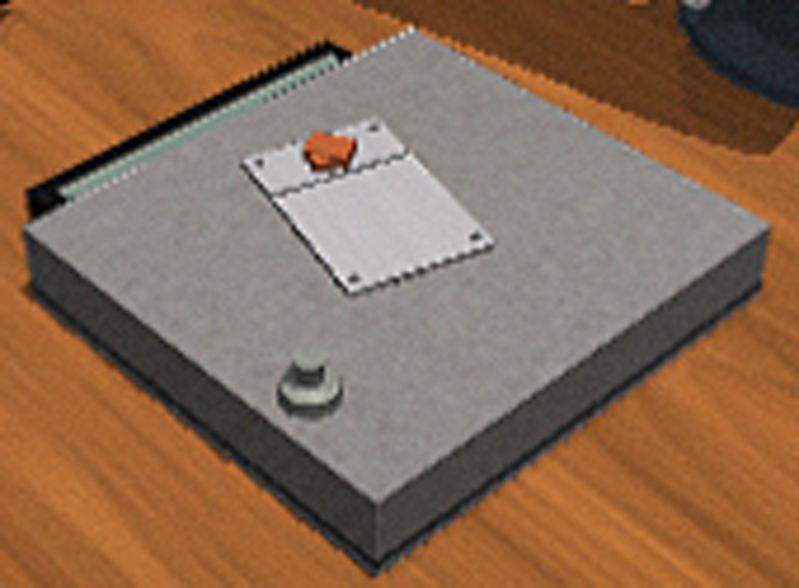

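View pics/side_z.png

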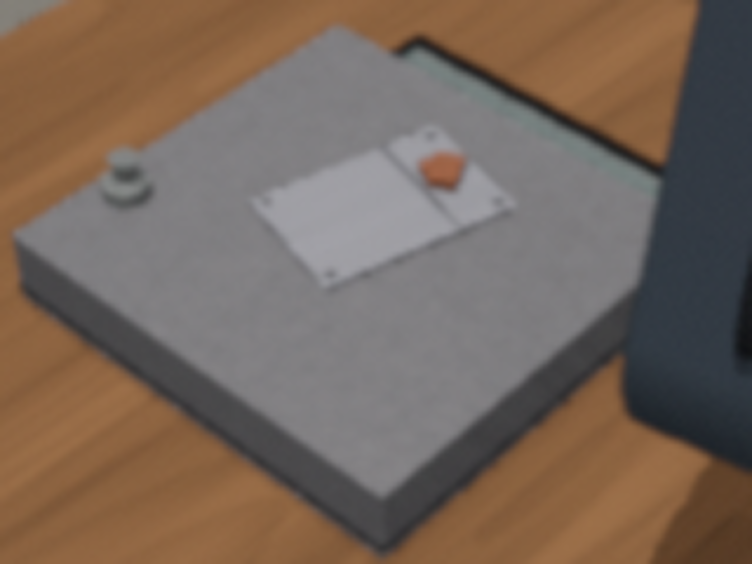

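```bash
python3 - <<'E'
from h import *
np.set_printoptions(precision=1,suppress=True)
from scipy.optimize import least_squares
S=4.7;h=lambda p,o:(np.array(p,float)+.5)/S-.5+o
sc=lambda p:h(p,[180,155]); sd=lambda p:h(p,[180,150])
def pose(hx,hy,z,obs,x0):
    cn={'++':(hx,hy),'+-':(hx,-hy),'-+':(-hx,hy),'--':(-hx,-hy)}
    def f(v,n=None):
        r=[]
        for cam,k,px in obs:
            if n and cam!=n: continue
            a,b=cn[k];c,s=np.cos(v[2]),np.sin(v[2])
            P=[v[0]+c*a-s*b,v[1]+s*a+c*b,z]; r+=list(proj(cam,P)-px)
        return np.array(r)
    for n in [None,'scene','side']:
        q=least_squares(lambda v:f(v,n),x0,x_scale=[10,10,.1]); print(n,q.x[:2],np.degrees(q.x[2]),np.abs(q.fun).max())
pose(160,170,60,[('scene','++',sc([24,228])),('scene','+-',sc([414,30])),('scene','--',sc([768,228])),('scene','-+',sc([376,498])),
 ('side','++',sd([338,28])),('side','-+',sd([15,237])),('side','--',sd([384,496]))],[510,0,-1.5])
pose(75,50,66,[('scene','++',sc([245,162])),('scene','+-',sc([383,122])),('scene','--',sc([494,243])),('scene','-+',sc([350,293])),
 ('side','-+',sd([252,203])),('side','--',sd([327,287])),('side','+-',sd([515,208])),('side','++',sd([433,127]))],[510,-20,-1.5])
print(atz('scene',sc([308,400]),60),atz('side',sd([126,195]),60))
E
```

```text
None [503.3   9.2] -87.9991136377051 1.7102889024230024
scene [505.1  11.7] -88.15598357463152 1.270787478343152
side [502.7   6.9] -87.83271024656804 0.6301553391613766
None [506.1 -16.4] -103.64904113719905 1.4988647781983389
scene [509.  -12.5] -104.14753135241011 0.7143298632793176
side [505.5 -18.8] -102.99782077186275 0.4711136524019821
[646.3  95.3  60. ] [643.5  92.7  60. ]
```

```bash
python3 -m jog '{"slide":[[0.04,0.05,0],[0.04,0.05,0],[0.04,0.055,0],[0.04,0.055,0],[0.04,0.055,0],[0.04,0.055,0],[0.04,0.055,0],[0.04,0.055,0],[0.04,0.055,0],[0.04,0.055,0]],"turn":[[0,0,6.3],[0,0,6.3],[0,0,6.3],[0,0,6.3],[0,0,6.3],[0,0,6.3],[0,0,6.3],[0,0,6.3],[0,0,6.2],[0,0,6.2]],"fingers":[0.7,0.7,0.7,0.7,0.7,0.7,0.7,0.7,0.7,0.7]}'
python3 - <<'E'
from h import *
np.set_printoptions(precision=3,suppress=True)
o=get_obs();print(o['position'],o['tcp_rot'],o['finger_gap'],o['joint_pos'],o['clock'])
snap('wrist','wrist1.png');print(optics.camera_info('wrist')['world_from_camera'])
E
```

```text
clock: 2.85
position: [490.9, 18.1, 248.5]
tcp_rot: [3.12, -0.365, 0.001]
ft_force: [1.3, -2.0, -0.1]
finger_gap: 59.6
[490.896  18.139 248.472] [ 3.12  -0.365  0.001] 59.646576636466634 [ 0.037  0.194 -0.057  1.319 -0.     1.841] 2.85
[[  0.975  -0.213  -0.065 510.405]
 [ -0.223  -0.932  -0.287  97.23 ]
 [  0.001   0.294  -0.956 374.267]
 [  0.      0.      0.      1.   ]]
```

View pics/wrist1.png

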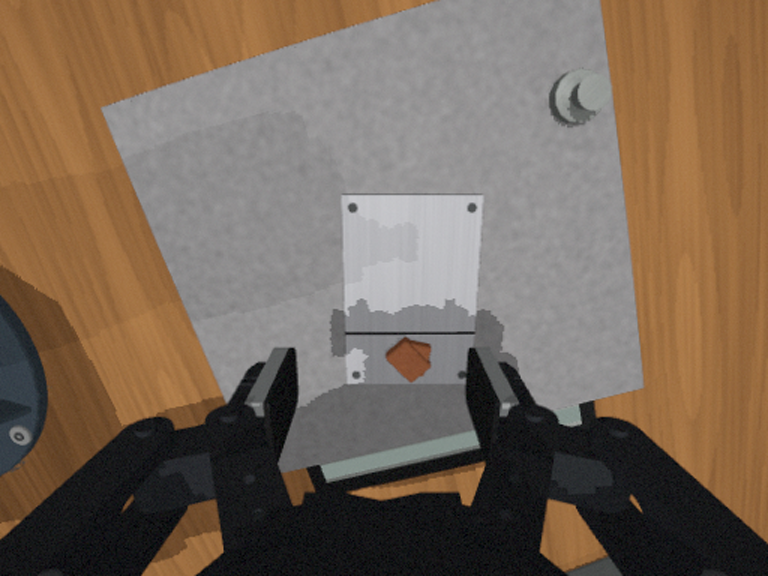

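Wrist view: the carrier is square to the jaws (back corners at (342,194) and (483,194), line from (344,332) to (476,332)), with the fragment at (408,358). The riser's working edge runs from about (283,471) to (643,388), above the bar.

```bash
python3 - <<'E'
from h import *
np.set_printoptions(precision=1,suppress=True)
from scipy.optimize import least_squares
w=lambda p:(np.array(p)+.5)/1.5-.5
C=[atz('wrist',w(p),66) for p in [(342,194),(483,194),(466,384),(345.5,384)]]
print(np.array(C)); print('center',np.mean(C,0)); print([np.linalg.norm(C[i]-C[(i+1)%4]) for i in range(4)])
L=[atz('wrist',w(p),66) for p in [(344,332.5),(476,332.5)]];print('line',L,np.degrees(np.arctan2(*(L[1]-L[0])[1::-1])))
e=C[1]-C[0];print('back edge deg',np.degrees(np.arctan2(e[1],e[0])))
E_=[atz('wrist',w(p),60) for p in [(643,388),(578,403),(482,425),(104,107),(600,0)]];print('riser',np.array(E_))
e=E_[0]-E_[2];print(np.degrees(np.arctan2(e[1],e[0])));
e=E_[0]-E_[4];print(np.degrees(np.arctan2(e[1],e[0]))); print('edge mid',E_[0]-170*np.array([np.cos(np.radians(2)),np.sin(np.radians(2)),0]))
print('puck',atz('wrist',w((572,100)),62),'frag',atz('wrist',w((408,360)),72))
E
```

```text
[[476.9  73.1  66. ]
 [573.   51.3  66. ]
 [536.4 -94.1  66. ]
 [442.4 -72.5  66. ]]
center [507.1 -10.6  66. ]
[np.float64(98.56515850725211), np.float64(149.96490862127138), np.float64(96.46833678494527), np.float64(149.67483425765002)]
line [array([452.3, -28.9,  66. ]), array([551.3, -51.6,  66. ])] -12.918965732443654
back edge deg -12.802455477865685
riser [[ 680.5 -135.9   60. ]
 [ 625.6 -137.3   60. ]
 [ 543.7 -139.8   60. ]
 [ 331.4  167.4   60. ]
 [ 668.7  156.6   60. ]]
1.635314878041198
-87.69252001982609
edge mid [ 510.6 -141.9   60. ]
puck [642.8  99.6  62. ] frag [495.7 -59.7  72. ]
```

```bash
python3 -m jog '{"slide":[[0.013,0.023,0],[0.013,0.022,0],[0.013,0.022,0],[0,0,-0.04],[0,0,-0.04],[0,0,-0.04],[0,0,-0.03],[0,0,0]],"turn":[[0,0,0.3],[0,0,0],[0,0,0],[0,0,0],[0,0,0],[0,0,0],[0,0,0],[0,0,0]],"fingers":[0.7,0.7,0.7,0.7,0.7,0.7,0.7,0.7]}'
python3 - <<'E'
from h import *
snap('wrist','wrist2.png')
for n,(x0,y0,x1,y1) in {'scene':(180,115,350,240),'side':(180,130,340,250)}.items():
    im=optics.capture(n)[y0:y1,x0:x1,::-1]
    cv2.imwrite(f'pics/{n}_z2.png',cv2.resize(im,None,fx=4.7,fy=4.7,interpolation=cv2.INTER_CUBIC))
E
```

```text
clock: 3.9
position: [527.5, 82.8, 96.7]
tcp_rot: [3.12, -0.363, -0.006]
ft_force: [-0.1, 0.0, 0.0]
finger_gap: 59.8
```

View pics/wrist2.png

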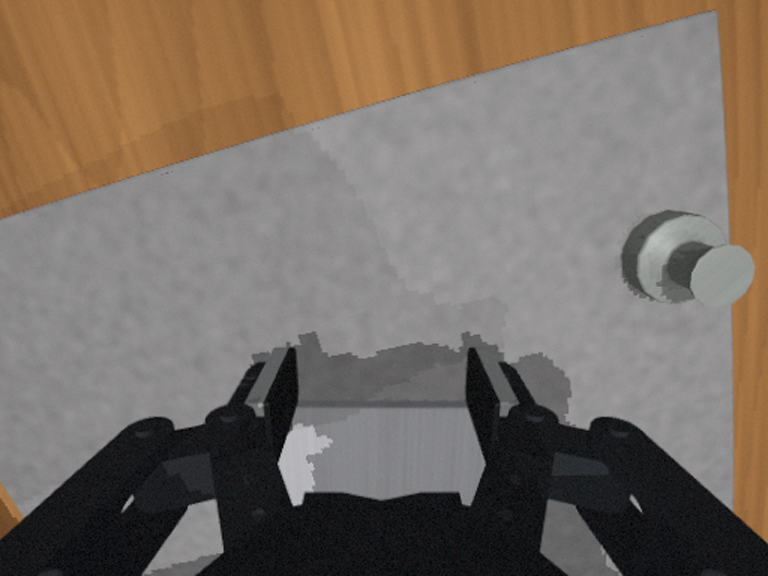

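View pics/scene_z2.png

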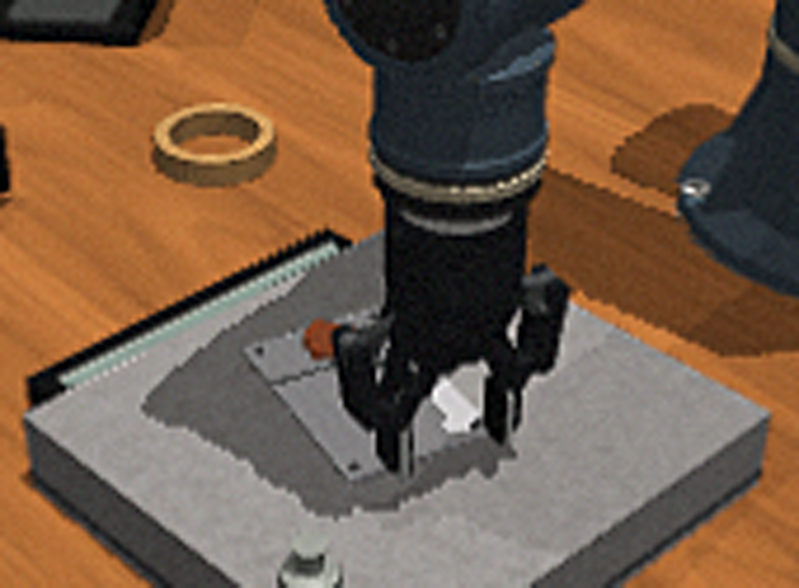

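View pics/side_z2.png

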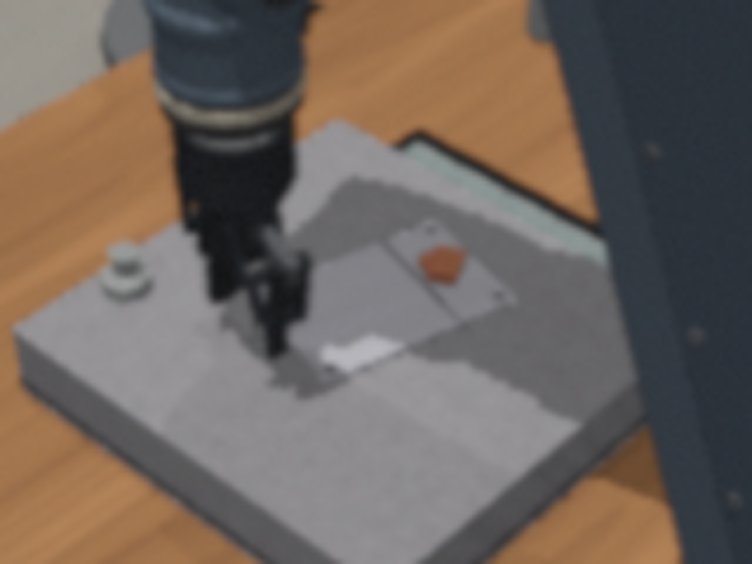

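Wrist view: the carrier's back edge is at row ~404 and the finger pads are at rows 348–430. I'll compute whether the fingertips clear the edge.

```bash
python3 - <<'E'
from h import *
np.set_printoptions(precision=2,suppress=True)
from scipy.spatial.transform import Rotation as R
o=get_obs();Rt=R.from_rotvec(o['tcp_rot']).as_matrix();p=o['position'];print(p,Rt)
w=lambda q:(np.array(q)+.5)/1.5-.5
for q in [(310,404),(380,404.5),(455,404)]:
    P=atz('wrist',w(q),66); print(P,'tool frame',Rt.T@(P-p))
for zz in (5,10,17,22):
  for y in (-11,0,11):
    print(zz,y,[ (proj('wrist',p+Rt@np.array([s*30,y,zz]))+.5)*1.5-.5 for s in (-1,1)])
E
```

```text
[529.78  83.17  99.76] [[ 0.97 -0.23  0.  ]
 [-0.23 -0.97  0.  ]
 [ 0.   -0.   -1.  ]]
[493.66  63.2   66.  ] tool frame [-30.62  27.76  33.69]
[522.45  56.18  66.  ] tool frame [-0.99 27.98 33.74]
[553.4   49.01  66.  ] tool frame [30.78 27.85 33.79]
5 -11 [array([292.51, 351.54]), array([472.61, 351.49])]
5 0 [array([294.57, 380.74]), array([470.52, 380.69])]
5 11 [array([296.55, 408.58]), array([468.5 , 408.53])]
10 -11 [array([295.33, 345.01]), array([469.72, 344.97])]
10 0 [array([297.24, 373.46]), array([467.77, 373.42])]
10 11 [array([299.11, 400.64]), array([465.88, 400.59])]
17 -11 [array([298.98, 336.54]), array([465.98, 336.5 ])]
17 0 [array([300.73, 364.  ]), array([464.19, 363.96])]
17 11 [array([302.44, 390.28]), array([462.46, 390.24])]
22 -11 [array([301.41, 330.92]), array([463.49, 330.88])]
22 0 [array([303.05, 357.7 ]), array([461.81, 357.66])]
22 11 [array([304.66, 383.38]), array([460.18, 383.34])]
```

```bash
python3 -m jog '{"slide":[[0,0,-0.012],[0,0,-0.01],[0,0,0],[0,0,0]],"turn":[[0,0,0],[0,0,0],[0,0,0],[0,0,0]],"fingers":[0.7,0.7,0.7,0.7]}'
for i in 1; do python3 -m jog '{"slide":[[0,0,-0.002],[0,0,0]],"turn":[[0,0,0],[0,0,0]],"fingers":[0.7,0.7]}'; done
python3 - <<'E'
from h import *
snap('wrist','wrist3.png')
E
```

```text
clock: 4.55
position: [529.0, 83.1, 76.4]
tcp_rot: [3.121, -0.363, -0.0]
ft_force: [-0.2, -0.1, -0.2]
finger_gap: 59.6
clock: 4.8
position: [529.0, 83.1, 74.3]
tcp_rot: [-3.121, 0.363, -0.0]
ft_force: [-0.3, -0.3, -0.4]
finger_gap: 59.8
```

View pics/wrist3.png

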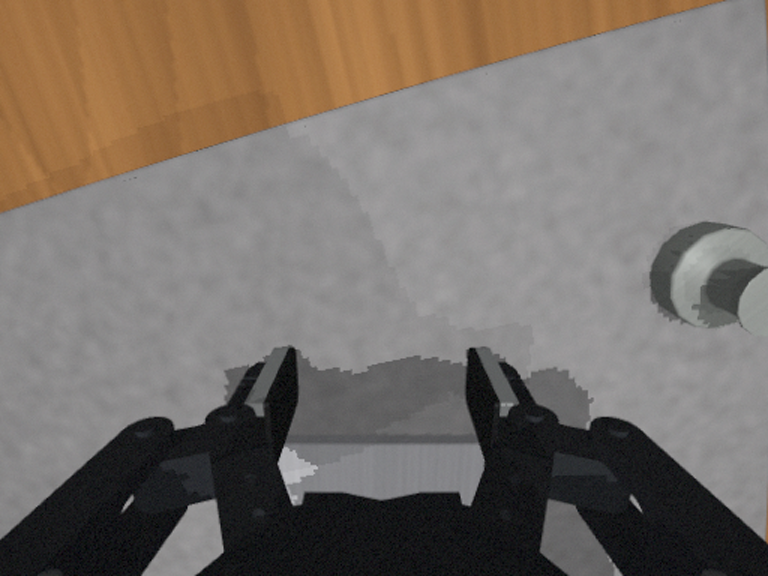

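The fingers are still clear behind the edge (now at row ~440). I'll step down and feel for the riser.

```bash
python3 -m jog '{"slide":[[0,0,-0.0015],[0,0,-0.0015],[0,0,0]],"turn":[[0,0,0],[0,0,0],[0,0,0]],"fingers":[0.7,0.7,0.7]}'
python3 -m jog '{"slide":[[0,0,-0.001],[0,0,0]],"turn":[[0,0,0],[0,0,0]],"fingers":[0.7,0.7]}'
python3 -m jog '{"slide":[[0,0,-0.001],[0,0,0]],"turn":[[0,0,0],[0,0,0]],"fingers":[0.7,0.7]}'
```

```text
clock: 5.22
position: [529.0, 83.1, 71.9]
tcp_rot: [-3.12, 0.363, -0.001]
ft_force: [-4.8, -1.2, 13.9]
finger_gap: 59.8
clock: 5.48
position: [529.1, 83.0, 71.9]
tcp_rot: [-3.12, 0.363, -0.002]
ft_force: [-10.7, -2.2, 31.4]
finger_gap: 59.6
clock: 5.72
position: [529.2, 83.0, 71.8]
tcp_rot: [-3.12, 0.363, -0.003]
ft_force: [-18.5, -4.3, 49.2]
finger_gap: 59.9
```

The riser is felt at TCP z ≈ 71.9 (49 N, command about 2.8 mm too deep). Raising so the tips are about 2 mm above the riser top.

```bash
python3 -m jog '{"slide":[[0,0,0.005],[0,0,0]],"turn":[[0,0,0],[0,0,0]],"fingers":[0.7,0.7]}'
```

```text
clock: 5.98
position: [529.2, 83.1, 74.6]
tcp_rot: [-3.12, 0.363, -0.001]
ft_force: [-0.0, 0.3, -0.1]
finger_gap: 59.9
```

```bash
python3 -m jog '{"slide":[[-0.001,-0.0045,-0.0005],[-0.001,-0.0045,0],[-0.001,-0.0045,0],[0,0,0]],"turn":[[0,0,0],[0,0,0],[0,0,0],[0,0,0]],"fingers":[0.7,0.7,0.7,0.7]}'
python3 -m jog '{"slide":[[-0.0005,-0.002,0],[-0.0005,-0.002,0],[-0.0015,-0.0044,0],[-0.0015,-0.0044,0],[-0.0015,-0.0044,0],[-0.0015,-0.0044,0],[-0.0015,-0.0044,0],[-0.0015,-0.0044,0],[-0.0015,-0.0044,0],[0,0,0]],"turn":[[0,0,0],[0,0,0],[0,0,0.75],[0,0,0.75],[0,0,0.75],[0,0,0.75],[0,0,0.75],[0,0,0.75],[0,0,0.75],[0,0,0]],"fingers":[0.7,0.7,0.7,0.7,0.7,0.7,0.7,0.7,0.7,0.7]}'
python3 - <<'E'
from h import *
snap('wrist','wrist4.png')
for n,(x0,y0,x1,y1) in {'scene':(180,155,350,280),'side':(180,150,340,270)}.items():
    im=optics.capture(n)[y0:y1,x0:x1,::-1]
    cv2.imwrite(f'pics/{n}_z4.png',cv2.resize(im,None,fx=4.7,fy=4.7,interpolation=cv2.INTER_CUBIC))
E
```

```text
clock: 6.48
position: [525.8, 69.1, 73.7]
tcp_rot: [3.12, -0.364, -0.0]
ft_force: [-0.2, 0.1, 0.1]
finger_gap: 59.8
clock: 7.72
position: [514.3, 34.3, 73.8]
tcp_rot: [3.134, -0.22, -0.0]
ft_force: [0.3, 1.4, -0.2]
finger_gap: 59.7
```

View pics/wrist4.png

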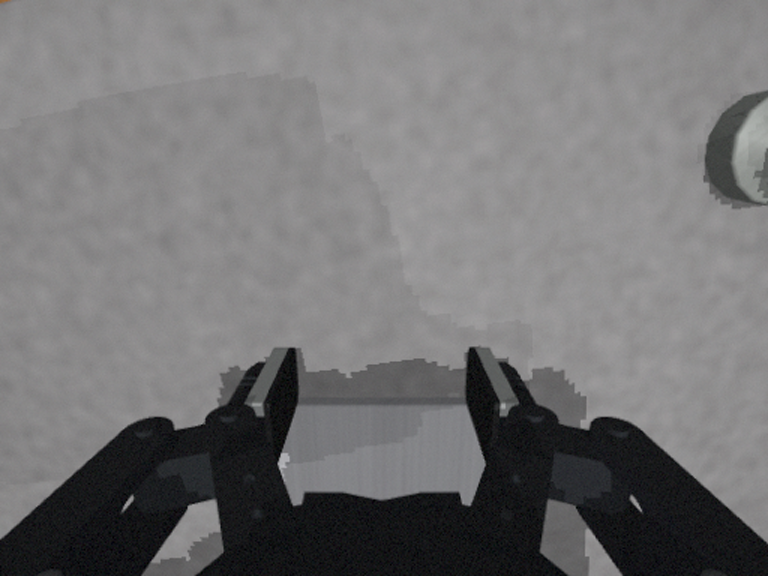

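View pics/scene_z4.png

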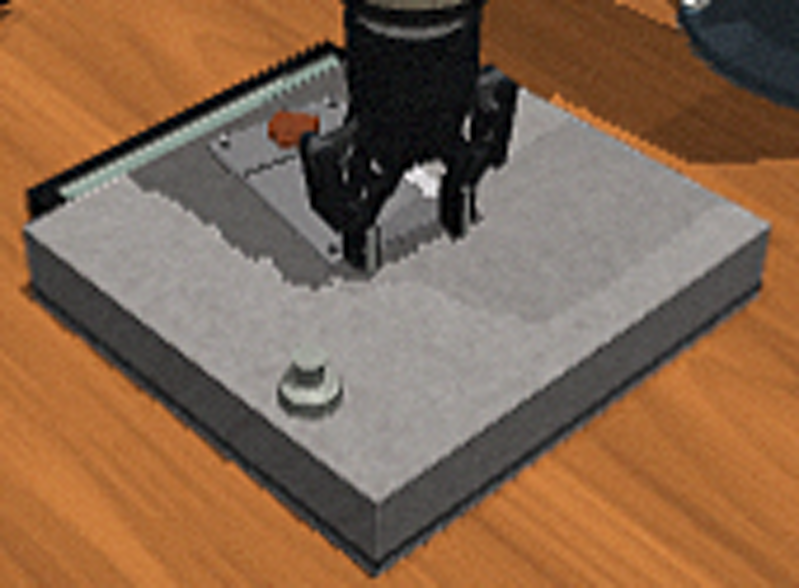

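View pics/side_z4.png

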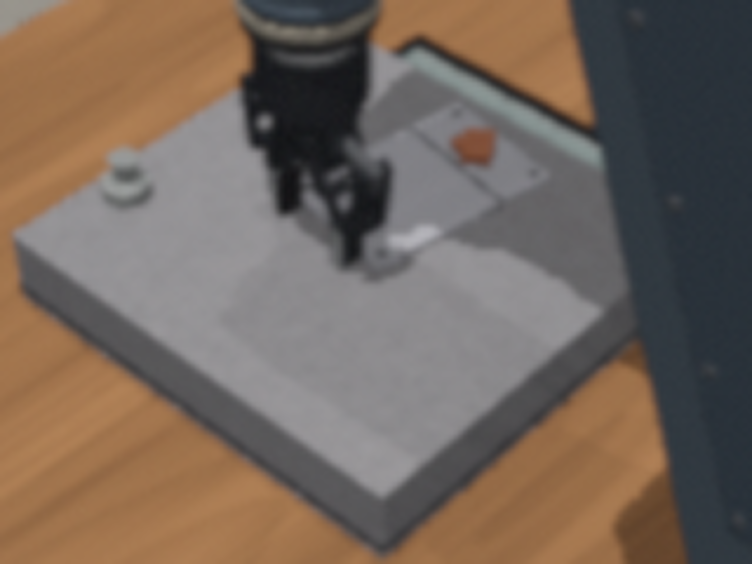

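The carrier is following, flush with the fingers (wrist row ~401). The fragment is riding in place at scene zoom (293,128).

```bash
python3 -m jog '{"slide":[[-0.001,-0.002,0],[-0.0015,-0.0044,0],[-0.0015,-0.0044,0],[-0.0015,-0.0044,0],[-0.0015,-0.0044,0],[-0.0015,-0.0044,0],[-0.0015,-0.0044,0],[-0.0015,-0.0044,0],[-0.0015,-0.0044,0],[-0.0015,-0.0044,0]],"turn":[[0,0,0.4],[0,0,0.8],[0,0,0.8],[0,0,0.8],[0,0,0.8],[0,0,0.8],[0,0,0.8],[0,0,0.8],[0,0,0.8],[0,0,0.8]],"fingers":[0.7,0.7,0.7,0.7,0.7,0.7,0.7,0.7,0.7,0.7]}'
python3 -m jog '{"slide":[[-0.0015,-0.0044,0],[-0.0015,-0.0044,0],[-0.0005,-0.003,0],[0,0,0],[0,0,0]],"turn":[[0,0,0.8],[0,0,0.8],[0,0,0.6],[0,0,0],[0,0,0]],"fingers":[0.7,0.7,0.7,0.7,0.7]}'
python3 - <<'E'
from h import *
o=get_obs();print(o['position'],2*np.degrees(np.arctan2(o['tcp_rot'][1],o['tcp_rot'][0])))
snap('wrist','wrist5.png')
for n,(x0,y0,x1,y1) in {'scene':(180,155,280,230),'side':(240,140,340,215)}.items():
    im=optics.capture(n)[y0:y1,x0:x1,::-1]
    cv2.imwrite(f'pics/{n}_z5.png',cv2.resize(im,None,fx=8,fy=8,interpolation=cv2.INTER_CUBIC))
E
```

```text
clock: 9.12
position: [499.8, -7.1, 73.8]
tcp_rot: [3.142, -0.01, -0.0]
ft_force: [-0.0, 1.1, -0.3]
finger_gap: 59.9
clock: 9.75
position: [496.5, -18.7, 73.8]
tcp_rot: [3.141, 0.048, 0.0]
ft_force: [-0.0, 0.1, 0.0]
finger_gap: 60.0
[496.51087047 -18.66090796  73.83208254] 1.7646858835771697
```

View pics/wrist5.png

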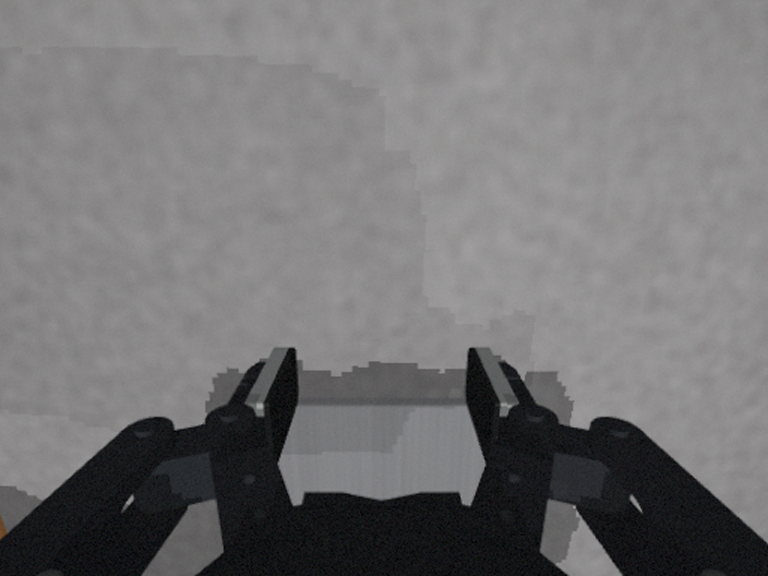

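View pics/scene_z5.png

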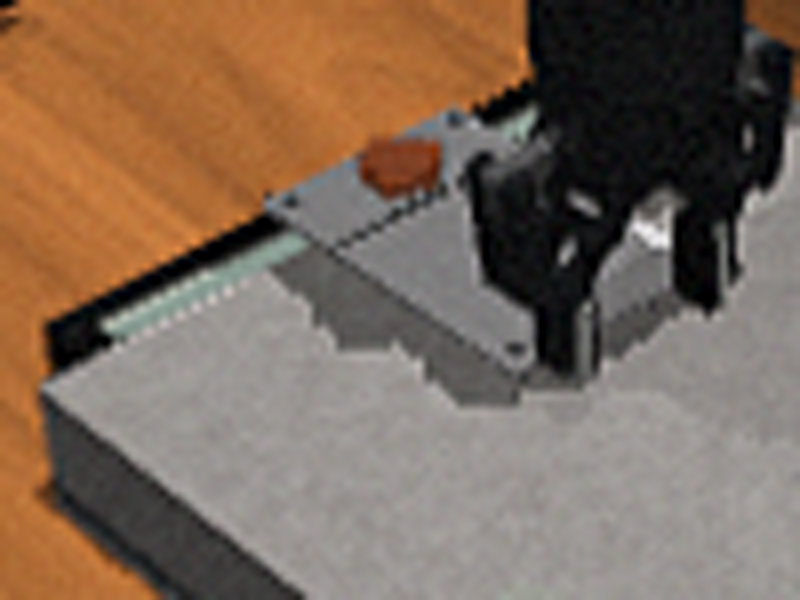

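View pics/side_z5.png

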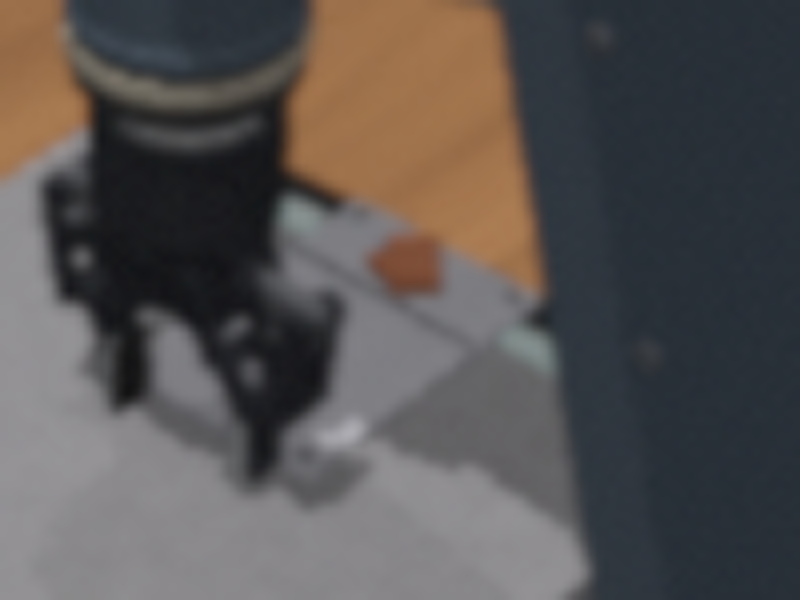

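The line is now a few mm short of the edge and nearly parallel, with the fragment in place. I'll back off and look from above to measure the rest.

```bash
python3 -m jog '{"slide":[[0,0.006,0],[0,0.014,0],[0,0,0.03],[0,0,0.05],[0,0,0.05],[0,-0.04,0.04],[0,-0.04,0],[0,-0.04,0],[0,0,0],[0,0,0]],"turn":[[0,0,0],[0,0,0],[0,0,0],[0,0,0],[0,0,0],[0,0,0],[0,0,0],[0,0,0],[0,0,0],[0,0,0]],"fingers":[0.7,0.7,0.7,0.7,0.7,0.7,0.7,0.7,0.7,0.7]}'
python3 - <<'E'
from h import *
o=get_obs();print(o['position'],2*np.degrees(np.arctan2(o['tcp_rot'][1],o['tcp_rot'][0])))
im=snap('wrist','wrist6.png');cv2.imwrite('pics/raw6.png',im[:,:,::-1])
import json;i=optics.camera_info('wrist');json.dump({k:np.array(v).tolist() for k,v in i.items()},open('i6.json','w'))
E
```

```text
clock: 11.15
position: [496.5, -117.8, 243.7]
tcp_rot: [-3.141, -0.049, 0.0]
ft_force: [0.1, 0.4, -0.3]
finger_gap: 59.5
[ 496.49809177 -117.77190798  243.7351958 ] -358.21850937753084
```

View pics/wrist6.png

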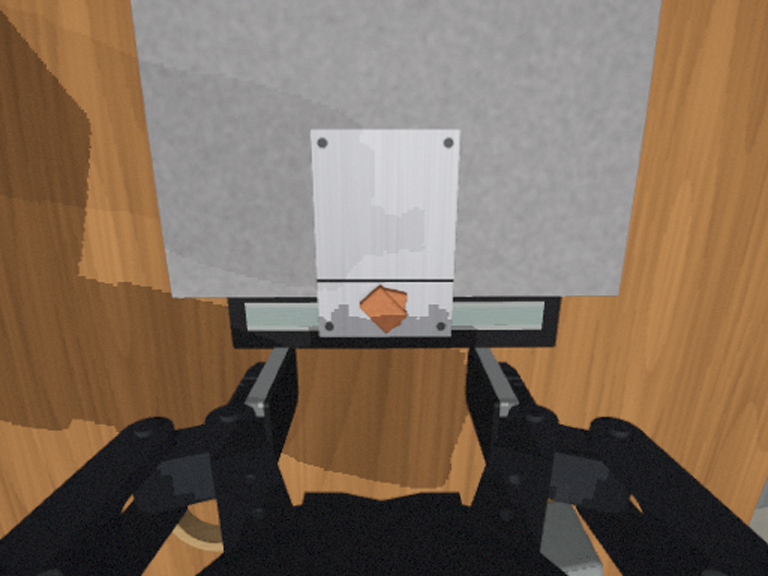

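Clear top view: line at row 281 (columns 317–454), edge from (173,298) to (619,295), fragment at (384,308) between the line and the end. Fitting both to subpixel.

```bash
cat > meas.py <<'E'
from h import *
import sys,json
np.set_printoptions(precision=2,suppress=True)
fn,ij,lc,lr,le,re,er=sys.argv[1],sys.argv[2],*[json.loads(a) for a in sys.argv[3:8]]
# columns in raw px
i=json.load(open(ij)); g=cv2.imread(fn); gr=g.astype(float).sum(2)/3
def fit(pts,z):
    W=np.array([atz('wrist',p,z,i) for p in pts]); 
    for _ in range(3):
        c=np.polyfit(W[:,0],W[:,1],1); r=W[:,1]-np.polyval(c,W[:,0]); W=W[np.abs(r)<=max(2.5*np.median(np.abs(r)),.2)]
    return c,W,r.std()
L=[]
for c in range(lc[0],lc[1]):
    col=255-gr[lr-6:lr+7,c]; w=np.clip(col-np.median(col)-15,0,None)
    if w.sum()>20: L.append((c,lr-6+(w*np.arange(13)).sum()/w.sum()))
E=[]
for c in list(range(*le))+list(range(*re)):
    col=cv2.GaussianBlur(gr[:, c:c+1],(1,3),0)[er-6:er+8,0]; d=-np.diff(col); k=d.argmax()
    if 0<k<len(d)-1 and d[k]>12:
        s=(d[k-1]-d[k+1])/(2*(d[k-1]-2*d[k]+d[k+1])); E.append((c,er-6+k+.5+s))
cl,WL,s1=fit(L,66); ce,WE,s2=fit(E,60)
print('line n',len(L),np.mean(L,0),'deg',np.degrees(np.arctan(cl[0])),s1)
print('edge n',len(E),np.mean(E,0),'deg',np.degrees(np.arctan(ce[0])),s2)
xm=WL[:,0].mean(); print('x',xm,'line y',np.polyval(cl,xm),'edge y',np.polyval(ce,xm),'gap',(np.polyval(cl,xm)-np.polyval(ce,xm))*np.cos(np.arctan(ce[0])))
E
python3 meas.py pics/raw6.png i6.json '[214,300]' 187 '[165,209]' '[306,366]' 198
```

```text
line n 86 [256.5  187.11] deg 1.8833803118235726 0.027752103510637883
edge n 104 [272.46 197.4 ] deg 1.9946110669416466 0.06515819197167752
x 499.45325038068853 line y -134.50870648266084 edge y -149.1466519884105 gap 14.629076448602431
```

Gap 14.6 mm, angle difference 0.1°. The fingertip kinematics give the line at −134.7, against −134.5 from vision. Going back behind the carrier and pushing the remainder, target TCP y ≈ −33.3.

```bash
python3 -m jog '{"slide":[[0,0.04,0],[0,0.04,0],[0,0.04,-0.04],[0,0,-0.05],[0,0,-0.05],[0,0,-0.03],[0,0,0],[0,0,0]],"turn":[[0,0,0.15],[0,0,0],[0,0,0],[0,0,0],[0,0,0],[0,0,0],[0,0,0],[0,0,0]],"fingers":[0.7,0.7,0.7,0.7,0.7,0.7,0.7,0.7]}'

```

```text
clock: 12.2
position: [496.3, 2.5, 73.8]
tcp_rot: [-3.141, -0.055, 0.0]
ft_force: [0.6, -1.0, 0.2]
finger_gap: 59.7
```

```bash
python3 -m jog '{"slide":[[0,-0.008,0],[0,-0.006,0],[0,-0.003,0],[0,-0.003,0],[0.0001,-0.003,0],[0.0001,-0.003,0],[0.0001,-0.003,0],[0.0001,-0.002,0],[0,0,0],[0,0,0]],"turn":[[0,0,0],[0,0,0],[0,0,0],[0,0,0],[0,0,0],[0,0,0],[0,0,0],[0,0,0],[0,0,0],[0,0,0]],"fingers":[0.7,0.7,0.7,0.7,0.7,0.7,0.7,0.7,0.7,0.7]}'
python3 -c "
from cell import *
print(get_obs()['position'])"
```

```text
clock: 13.45
position: [496.9, -29.7, 73.8]
tcp_rot: [3.141, 0.053, 0.0]
ft_force: [0.2, -0.7, -0.3]
finger_gap: 59.7
[496.87082575 -29.74886831  73.81802554]
```

```bash
python3 -m jog '{"slide":[[0,-0.0012,0],[0,-0.0012,0],[0,-0.001,0],[0,0,0],[0,0,0]],"turn":[[0,0,0],[0,0,0],[0,0,0],[0,0,0],[0,0,0]],"fingers":[0.7,0.7,0.7,0.7,0.7]}'
python3 -m jog '{"slide":[[0,0.004,0],[0,0.014,0],[0,0,0.03],[0,0,0.05],[0,0,0.05],[0,-0.04,0.04],[0,-0.04,0],[0,-0.04,0],[0,0,0],[0,0,0]],"turn":[[0,0,0],[0,0,0],[0,0,0],[0,0,0],[0,0,0],[0,0,0],[0,0,0],[0,0,0],[0,0,0],[0,0,0]],"fingers":[0.7,0.7,0.7,0.7,0.7,0.7,0.7,0.7,0.7,0.7]}'
python3 - <<'E'
from h import *
o=get_obs();print(o['position'],2*np.degrees(np.arctan2(o['tcp_rot'][1],o['tcp_rot'][0])))
im=snap('wrist','wrist7.png');cv2.imwrite('pics/raw7.png',im[:,:,::-1])
import json;i=optics.camera_info('wrist');json.dump({k:np.array(v).tolist() for k,v in i.items()},open('i7.json','w'))
E
```

```text
clock: 14.08
position: [496.8, -33.1, 73.8]
tcp_rot: [3.141, 0.053, -0.0]
ft_force: [-0.6, 0.0, 0.7]
finger_gap: 60.2
clock: 15.32
position: [496.9, -134.2, 243.7]
tcp_rot: [-3.141, -0.053, 0.0]
ft_force: [-0.1, -0.2, -0.1]
finger_gap: 60.0
[ 496.90221681 -134.2011401   243.71864726] -358.0694677126859
```

View pics/wrist7.png

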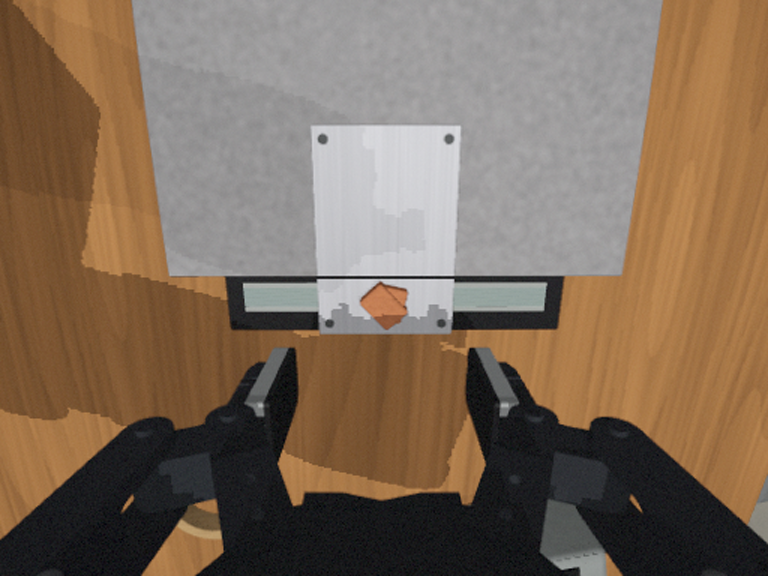

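The line now lies on the edge in the view (row ~277 against the edge at ~276), and the fragment at (384,304) has not shifted relative to the line. Measuring, with cross-checks from the other cameras.

```bash
python3 meas.py pics/raw7.png i7.json '[214,300]' 184 '[165,209]' '[306,366]' 183
python3 - <<'E'
from h import *
for n,(x0,y0,x1,y1) in {'scene':(180,140,300,230),'side':(230,130,350,220)}.items():
    im=optics.capture(n)[y0:y1,x0:x1,::-1]
    cv2.imwrite(f'pics/{n}_z7.png',cv2.resize(im,None,fx=6.6,fy=6.6,interpolation=cv2.INTER_CUBIC))
E
```

```text
line n 86 [256.5  184.76] deg 1.9579617977418715 0.013757760665072791
edge n 104 [272.46 183.53] deg 2.0029475968857584 0.02840994020418876
x 500.01596559535454 line y -148.47860420281827 edge y -149.13570537354832 gap 0.6566997018134209
```

View pics/scene_z7.png

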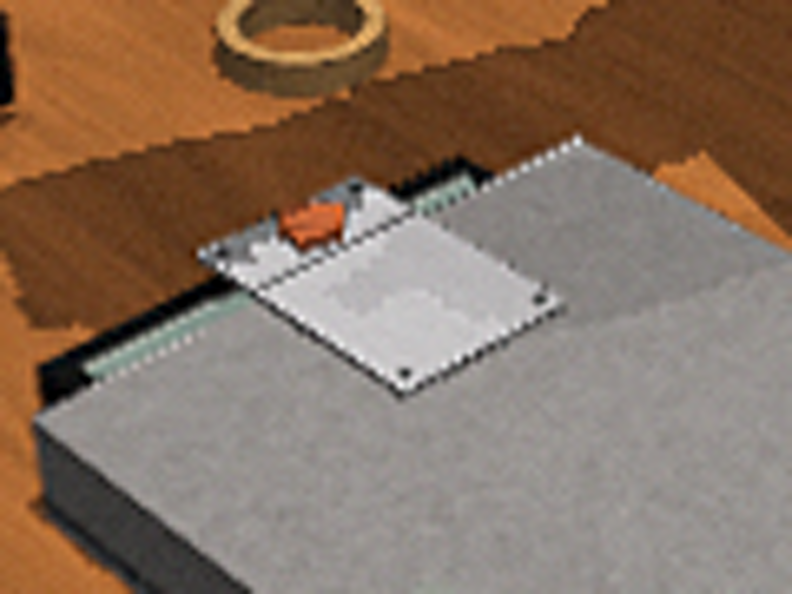

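0.7 mm gap and 0.05° error, with the hand about 150 mm above everything. Handing in.

```bash
python3 -c "
from cell import *
o=get_obs();print(o['clock'],o['ft_force'],o['position']);print(ticket.close_job())"
```

```text
15.475 [-0.51977445  0.97641575 -0.30874744] [ 496.94525209 -133.94223088  243.83226868]
the job is handed in; nothing more can be done
None
```

I pushed the carrier from its back edge with both fingertips, turning it about 15° to square it with the riser's working edge. I then backed off, measured from above, and pushed the last 14 mm or so.

**Last checks:**
- **Line position:** the last wrist picture puts the line 0.7 mm short of the edge. I left it there.
- **Parallelism:** the line is 0.05° off parallel to the edge.
- **Fragment:** it is still in its place between the line and the end.
- **Hand:** it was hovering about 150 mm above everything, with no contact force, when I handed in at 15.5 s.

**Disagreements and slips:**
- The scene and side cameras differed from each other by about 4–6 mm in absolute position. I relied on the relative line-to-edge measurement from the close wrist view, which agreed with the fingertip position to 0.2 mm.
- When feeling for the riser's top, the fingertips pressed it with about 50 N for a moment. That contact was with the fingertips only, and below the 120 N wrist limit.
- I did not re-measure the puck, bottle, tape and analyser at the end. The hand did not go near any of them.

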